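# Pile up the canape plates after the banquet

## Task

Clear the empty oblong plates: leave the large one where it lies on the steel tray, set the medium one squarely on it and the small one squarely on top, each centred and with its long sides parallel to those below, so that the pile is neat and steady. Put the plates down gently, do not drop them, and do not disturb the wine glass and the mug that stand near them.

Things in the scene. Friction and masses are not known exactly. Their poses are not given: they have to be found in the camera images.
- large_plate: The largest oblong white porcelain plate, rectangular, 190 long (its x) x 66 wide (its y) x 16 high (its z, up). Flat underside; a 14 mm wide flat rim runs all round the top with a 4 mm deep well inside it. Origin: centre of the underside. It lies lengthwise on the tray, its underside 6 mm above the table; it may slide.
- medium_plate: The middle-sized oblong white porcelain plate, rectangular, 150 long (its x) x 58 wide (its y) x 16 high (its z, up). Flat underside; a 14 mm wide flat rim runs all round the top with a 4 mm deep well inside it. Origin: centre of the underside. Starts flat on the table.
- small_plate: The smallest oblong white porcelain plate, rectangular, 110 long (its x) x 50 wide (its y) x 16 high (its z, up). Flat underside; a 14 mm wide flat rim runs all round the top with a 4 mm deep well inside it. Origin: centre of the underside. Starts flat on the table.
- tray: Fixed flat steel tray 260 (x) x 140 (y) mm, floor 6 mm thick, edge 10 mm high and 4 mm thick all round. Origin: centre of its underside, on the table.
- wine_glass: Loose stemmed wine glass, 200 high, foot 72 and bowl 82 in diameter, standing near the plates; to be left alone. Origin: centre of the foot's underside.
- steel_mug: Loose steel mug, 90 high, 76 in diameter, handle at its +y side, standing near the plates; to be left alone. Origin: centre of the underside.

How it is judged:
By the outcome, as a careful person would: the job done as asked, in the order asked, and still so for the second after the job is handed in, with the robot touching nothing.
It also fails if it takes over 58 s, if anything falls off the work surface, if the arm or the gripper's body presses on something with over 40 N, if the wrist force passes 120 N, or if a joint passes its speed limit or range.

## Robot

A 6-joint arm with a two-finger parallel gripper is mounted at the origin on the work surface. World frame = base frame: x ahead of the robot, y to its left, z up, the work surface at z = 0. Lengths are in mm, angles in degrees, forces in N, time in s.
With the tool pointing down it reaches from about 375 to 900 mm from the base axis. Payload 3.1 kg.
Tool frame: the origin (TCP) lies midway between the tips of the shut fingers; the grasp point (between the pads) lies 19 mm behind it; z points along the fingers, y is the line along which they close (so a half turn about z gives the same grasp; the last joint's range is limited). The gripper opens to 85 mm and grips with 20 to 120 N. Pads are 22 mm wide; open, the fingers measure 114 mm over their backs; the gripper's body (76 mm by 85 mm) begins 54 mm behind the grasp point. The pads swing forward as they close: fully open they stand 13 mm farther back than shut.
Start: joints at [-81.847, 30.224, 82.088, -0, 67.689, -10.227], TCP at [197.101, -593.083, 231.31] pointing down, gripper open.
Joint ranges: [-176.69, 176.69], [-43.24, 126.21], [12.49, 139.97], [-82, 262], [0, 151.66], [-163.58, 163.58]. Speed limits (degrees/s): [159.86, 159.86, 180, 180, 180, 180].

## Interface

Orientations are given as [roll, pitch, yaw] about the fixed x, y, z axes, in that order (R = Rz(yaw) Ry(pitch) Rx(roll)).
In Python, from workcell import read_state, capture, hand_in gives the robot as it stands.
- The arm moves only by the shell command python3 -m handwheel 'ROWS' [FORCE]. ROWS is a JSON object of lists of equal length, an entry for each row: "xyz": the shift along the tool's x, y, z as a fraction of full scale, a list of three; "turn": the turn about the tool's z as a fraction of full scale; "grip": the closure, from 0 (fully open) to 1 (shut). A call has 1 to 10 rows; each row is the pose to reach, as a shift and turn from the pose commanded when the call began, along the tool's axes at that moment, turning the shorter way round; what a row does not reach only later rows make up. Full scale, the value 1, is 0.12 m for a shift and 360 degrees for a turn. A row lasts 1/12 s, in which the tool goes at most 41.7 mm and 7.16 degrees, less where a joint would pass 70% of its speed; a pose out of reach is approached as far as the arm can. A call with a number of a shift or a turn outside -1 to 1 is refused whole. A call with a gripper value outside its range is refused whole. The fingers move at their own pace and stop on an object; FORCE is the grip in N (left out, the last holds). Time passes only in rows, so rows that repeat a pose let the fingers close. It gives the time, the measured TCP pose, the force, the opening and the grip force at its end, in the units of the state.
- read_state(): the state, without advancing time (a new reading comes with each control period).
- capture(name): name is "side" or "top" or "wrist"; returns a dict with "frame" (400x640x3 uint8, blue, green, red), "intrinsics" (3x3 intrinsics, pixels), "D" ([k1, k2, p1, p2, k3] as OpenCV has them; the pictures are not rectified), "eye" and "orientation" of the camera in the world; the wrist camera has in their place "mount" (4x4, takes a point from camera to tool coordinates, whose origin is the TCP and whose axes are the flange's). Camera axes: x right, y down, z forward; pixel columns grow to the right and rows downward; lengths in mm; the calibration is good to about 2 mm. A picture is of the moment at which its call begins: read the wrist's pose just before it. There is no depth.
- hand_in(): hands the job in; it is judged then, once.
The state is a dict: "time_s": time; "q": joint angles; "joint_vel": joint speeds; "effort": joint torques, N m; "position": TCP position; "tcp_rot": TCP orientation; "wrist_force": force on the tool from outside, world axes, zero at the start; "torque": the same for the moment, N m; "opening": finger opening in mm; "grip_force": force on a finger pad.
Only numpy, scipy, OpenCV 4.12 (cv2) and the standard library are available. Lean on these libraries where they do the work, as an engineer would, in place of code of your own. Each camera call takes 0.05 s, during which the arm holds its last target. There are 200 camera calls.

## Working session

There is one attempt and no reset: what is moved stays moved. The work goes in short steps, Python scripts to look and compute and a shell command to move; the robot and the scene stay as the last step left them, time stands still between calls to the robot, and variables do not carry over. Pictures are saved under pics/ and viewed, at most 10 in all, crops included, and the job is handed in when it is done.

```bash
mkdir -p pics; ls; python3 - <<'E'
from workcell import read_state,capture
import cv2
print(read_state())
for n in ("top","side"):
    c=capture(n); cv2.imwrite(f"pics/{n}0.png",c["frame"]); print({k:v for k,v in c.items() if k!="frame"})
E
```

```text
pics
{'time_s': 0.0, 'q': array([-8.18467208e+01,  3.02789443e+01,  8.21584585e+01, -5.21633304e-04,
        6.76874097e+01, -1.02269211e+01]), 'joint_vel': array([ 0.05569286, -0.01146954,  0.06931774,  0.07905001, -0.0036541 ,
        0.10261317]), 'effort': array([ 1.48700397e-03, -4.42346585e+01, -1.78023291e+01, -1.68316938e-04,
        8.43710499e-03, -5.18846278e-06]), 'position': array([ 197.00058885, -592.37614638,  230.32233504]), 'tcp_rot': array([-1.79877085e+02, -2.16855974e-02,  1.83803757e+01]), 'wrist_force': array([0.9768212 , 0.53473105, 0.38424373]), 'torque': array([-0.02717814,  0.01072125,  0.0187384 ]), 'grip_force': 0.0, 'opening': 85.50343163369772}
{'intrinsics': array([[483.42984644,   0.        , 321.40846584],
       [  0.        , 483.42984644, 201.21553359],
       [  0.        ,   0.        ,   1.        ]]), 'D': array([0.01589131, 0.        , 0.        , 0.        , 0.        ]), 'eye': array([ 391.08732393,   15.42275884, 1188.03695567]), 'orientation': array([-171.24635762,   -0.40301381,  -90.65503326])}
{'intrinsics': array([[454.8666522 ,   0.        , 323.77959606],
       [  0.        , 454.8666522 , 200.82308446],
       [  0.        ,   0.        ,   1.        ]]), 'D': array([-0.04500326,  0.        ,  0.        ,  0.        ,  0.        ]), 'eye': array([503.78382419, 816.19582881, 825.64873259]), 'orientation': array([-133.7520165 ,    1.15055212, -174.82678722])}
```

View pics/top0.png

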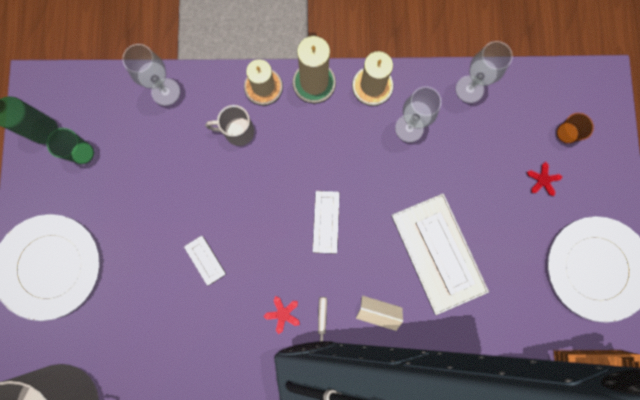

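View pics/side0.png

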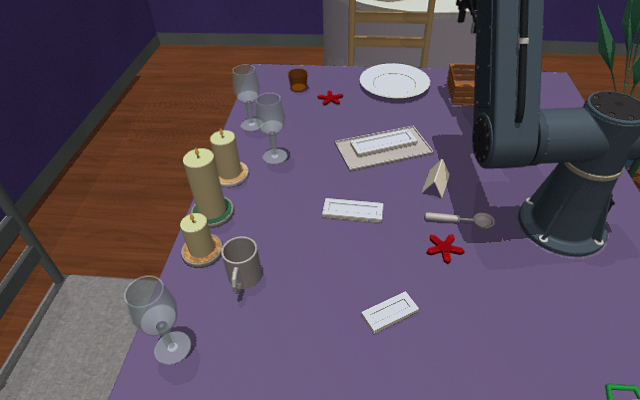

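The top view shows the small plate at about (205,260), the medium at (327,222) and the large on the tray at (440,253). The wine glass foot is at about (410,128) and the mug at (235,122). The side view agrees.

```bash
cat > h.py <<'E'
import numpy as np, cv2
from scipy.spatial.transform import Rotation as R
from workcell import read_state, capture
def rot(rpy): return R.from_euler('xyz',rpy,degrees=True).as_matrix()
def look(name):
    s=read_state(); c=capture(name)
    if name=='wrist':
        M=np.array(c['mount']); Rt=rot(s['tcp_rot'])
        c['R']=Rt@M[:3,:3]; c['t']=Rt@M[:3,3]+s['position']
    else: c['R']=rot(c['orientation']); c['t']=np.array(c['eye'])
    return c
def ray(c,px,z):
    u=cv2.undistortPoints(np.float64(px).reshape(-1,1,2),c['intrinsics'],c['D']).reshape(-1,2)
    d=np.c_[u,np.ones(len(u))]@c['R'].T
    return (c['t']+d*((z-c['t'][2])/d[:,2])[:,None])[:,:2]
def proj(c,P):
    Rw=c['R'].T; return cv2.projectPoints(np.float64(P).reshape(-1,1,3),cv2.Rodrigues(Rw)[0],-Rw@c['t'],c['intrinsics'],c['D'])[0].reshape(-1,2)
def rect(pts):
    (cx,cy),(w,h),a=cv2.minAreaRect(np.float32(pts))
    if w<h: w,h,a=h,w,a+90
    return np.array([cx,cy]),(w,h),(a+90)%180-90
def rel(x,y,z,yaw):
    "shift & turn (handwheel units) to TCP target, from measured state; plate long axis yaw along tool x"
    s=read_state(); d=rot(s['tcp_rot']).T@(np.array([x,y,z])-s['position'])/120
    dy=(yaw-s['tcp_rot'][2]+90)%180-90
    print('rel xyz',d.round(4),'turn',round(-dy/360,4),'dyaw',round(dy,2),'t',round(s['time_s'],2))
E
python3 - <<'E'
from h import *
c=look('top'); f=c['frame']
for n,p,z in(('small',(205,260),16),('med',(327,222),16),('large',(440,253),22)):
    print(n,f[p[1]-3:p[1]+4:3,p[0]].tolist(), ray(c,[p],z))
print('tray',f[215,402:412:3].tolist(), 'cloth',f[200,270])
hsv=cv2.cvtColor(f,cv2.COLOR_BGR2HSV); g=f.min(2)
m=((g>130)&(hsv[...,1]<50)).astype(np.uint8)
for ct in cv2.findContours(m,cv2.RETR_EXTERNAL,cv2.CHAIN_APPROX_NONE)[0]:
    if cv2.contourArea(ct)>300:
        p=ct.reshape(-1,2); print(p.mean(0).round(), *rect(ray(c,p,16)))
b=f.astype(int); m=((b[...,0]-b[...,2]>-8)&(g>130)).astype(np.uint8)
for ct in cv2.findContours(m,cv2.RETR_EXTERNAL,cv2.CHAIN_APPROX_NONE)[0]:
    if cv2.contourArea(ct)>300:
        p=ct.reshape(-1,2); print('W',p.mean(0).round(), *rect(ray(c,p,22)))
print('glass foot',ray(c,[(410,128)],0),'mug',ray(c,[(235,122)],90))
w=look('wrist'); print(w['mount'],w['intrinsics'],w['D'])
E
```

```text
small [[235, 232, 231], [236, 232, 232], [234, 230, 230]] [[431.54067786 286.26174369]]
med [[236, 233, 232], [236, 232, 232], [235, 232, 231]] [[520.06846274  -7.92460783]]
large [[236, 233, 233], [237, 234, 233], [237, 233, 233]] [[ 441.72224832 -278.2810137 ]]
tray [[230, 232, 232], [233, 234, 234], [228, 233, 232], [227, 232, 231]] cloth [155 111 136]
[380. 314.] [ 301.21563721 -132.55264282] (109.64186096191406, 58.43141174316406) 72.90736389160156
[204. 260.] [431.73519897 288.8215332 ] (114.49165344238281, 54.67768859863281) 32.03497314453125
[598. 269.] [ 404.43362427 -645.38256836] (253.39125061035156, 216.61363220214844) -6.504966735839844
[ 46. 267.] [422.92111206 654.07574463] (254.4403839111328, 231.63040161132812) 5.241697788238525
[440. 254.] [ 443.26147461 -278.52435303] (263.3619079589844, 143.7574462890625) 21.926511764526367
[326. 222.] [521.66992188  -5.16773224] (154.87718200683594, 62.34858703613281) -3.281036376953125
[228. 121.] [775.77856445 230.98110962] (97.7984848022461, 82.90176391601562) -47.58860778808594
[413. 121.] [ 774.08312988 -228.72091675] (111.9
[... 1077 characters left out ...]
.61132812] (125.7606430053711, 69.79016876220703) 40.33345031738281
W [476.  80.] [ 878.15307617 -390.64138794] (126.42385864257812, 69.57137298583984) -38.55467987060547
glass foot [[ 760.24636416 -222.81587785]] mug [[750.69692898 206.86754468]]
[[-1.10119932e-03 -9.65622809e-01 -2.59944951e-01  6.56989444e+01]
 [ 9.99999377e-01 -1.11011261e-03 -1.12518341e-04 -7.00295437e-01]
 [-1.79917892e-04 -2.59944913e-01  9.65623431e-01 -1.42598627e+02]
 [ 0.00000000e+00  0.00000000e+00  0.00000000e+00  1.00000000e+00]] [[320.36567576   0.         321.73933232]
 [  0.         320.36567576 198.84911002]
 [  0.           0.           1.        ]] [0.01791797 0.         0.         0.         0.        ]
```

```bash
python3 -c "
from h import *
rel(461,-270,200,22)"; python3 -m handwheel 2>&1 | head -5
```

```text
rel xyz [ 2.9353 -1.8576  0.2589] turn -0.0101 dyaw 3.62 t 0.2
invalid input
```

```bash

python3 -m handwheel '{"xyz":[[0.3,-0.2,0.03],[0.6,-0.4,0.06],[0.85,-0.55,0.08],[0.98,-0.62,0.086]],"turn":[0,0,0,0],"grip":[0,0,0,0]}' 40
python3 -m handwheel '{"xyz":[[0.3,-0.2,0.03],[0.6,-0.4,0.06],[0.85,-0.55,0.08],[0.98,-0.62,0.086]],"turn":[0,0,0,0],"grip":[0,0,0,0]}'
python3 -m handwheel '{"xyz":[[0.3,-0.2,0.03],[0.6,-0.4,0.06],[0.85,-0.55,0.08],[0.98,-0.62,0.086],[0.98,-0.62,0.086],[0.98,-0.62,0.086]],"turn":[-0.005,-0.01,-0.01,-0.01,-0.01,-0.01],"grip":[0,0,0,0,0,0]}'
python3 - <<'E'
from h import *
rel(461,-270,200,22)
c=look('wrist'); cv2.imwrite('pics/w1.png',c['frame']); print(read_state()['position'])
E
```

```text
time_s: 0.53
position: [286.8, -480.4, 220.0]
tcp_rot: [-179.7, -0.1, 18.5]
wrist_force: [-0.8, 0.3, -0.4]
opening: 85.6
grip_force: 0.0
time_s: 0.87
position: [374.8, -373.0, 210.0]
tcp_rot: [-179.8, -0.0, 18.5]
wrist_force: [1.0, 0.4, -0.1]
opening: 85.2
grip_force: 0.0
time_s: 1.37
position: [461.9, -269.2, 200.2]
tcp_rot: [-180.0, 0.0, 22.1]
wrist_force: [-0.4, -1.1, -0.0]
opening: 85.3
grip_force: 0.0
rel xyz [-0.0097  0.0033  0.0017] turn 0.0004 dyaw -0.15 t 1.37
[ 461.43859802 -270.13639194  200.27610157]
```

View pics/w1.png

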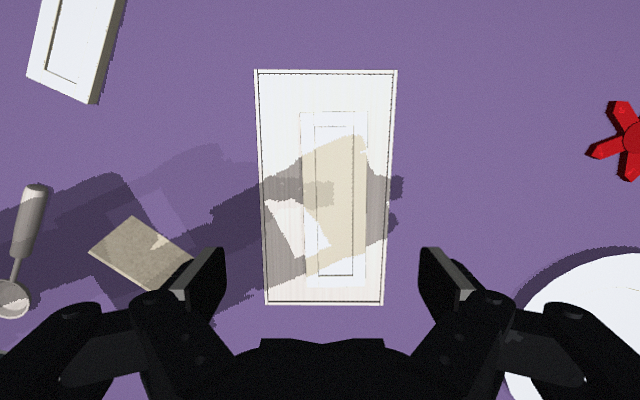

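The wrist view shows the large plate within the tray, its corners near (300,112), (366,112), (307,287) and (362,287). The gripper's shadow crosses it, so I'll look closer with colour ratios.

```bash
python3 - <<'E'
from h import *
f=cv2.imread('pics/w1.png')[95:310,280:390].astype(np.float32)
r=f[...,0]/(f[...,2]+1)
r=np.clip((r-.75)*2*255/0.8,0,255).astype(np.uint8)
a=np.hstack([cv2.resize(f.astype(np.uint8),None,fx=2.7,fy=2.7,interpolation=0),cv2.resize(cv2.cvtColor(r,8),None,fx=2.7,fy=2.7,interpolation=0)])
cv2.imwrite('pics/c1.png',a)
for row in (30,60,160,185): print(row+95,(f[row,10:100,0]/f[row,10:100,2]).round(2).tolist())
E
```

```text
125 [1.0199999809265137, 1.0199999809265137, 1.0, 1.0, 1.0099999904632568, 1.0099999904632568, 0.9900000095367432, 0.9900000095367432, 0.9700000286102295, 0.9700000286102295, 0.9599999785423279, 1.0199999809265137, 1.0299999713897705, 1.0299999713897705, 1.0299999713897705, 1.0299999713897705, 1.0299999713897705, 1.0299999713897705, 1.0299999713897705, 1.0299999713897705, 1.0299999713897705, 1.0299999713897705, 1.0299999713897705, 1.0299999713897705, 1.0299999713897705, 1.0299999713897705, 1.0399999618530273, 1.0299999713897705, 1.0299999713897705, 1.0399999618530273, 1.0299999713897705, 1.0399999618530273, 1.0399999618530273, 1.0299999713897705, 1.0299999713897705, 1.0299999713897705, 1.0299999713897705, 1.0299999713897705, 1.0, 1.0299999713897705, 1.0299999713897705, 1.0299999713897705, 1.0, 1.0299999713897705, 1.0199999809265137, 1.0199999809265137, 1.0199999809265137, 1.0199999809265137, 1.0199999809265137, 1.0199999809265137, 1.0199999809265137, 1.0199999809265137, 1.0199999809265137, 1.0, 1.0099999904632568, 1.0099999904632568, 1.0, 1.0, 1.0099999904632568, 1.0, 1.0, 1.00999999
[... 4892 characters left out ...]
 1.0299999713897705, 1.0299999713897705, 1.0299999713897705, 1.0299999713897705, 1.0299999713897705, 1.0299999713897705, 1.0299999713897705, 1.0299999713897705, 1.0299999713897705, 1.0299999713897705, 1.0299999713897705, 1.0299999713897705, 1.0299999713897705, 1.0299999713897705, 1.0299999713897705, 1.0299999713897705, 1.0299999713897705, 1.0299999713897705, 1.0299999713897705, 1.0199999809265137, 0.9900000095367432, 0.9700000286102295, 0.9700000286102295, 0.9700000286102295, 0.9800000190734863, 0.9800000190734863, 0.9800000190734863, 0.9900000095367432, 0.9900000095367432, 0.9900000095367432, 0.9800000190734863, 0.9700000286102295, 0.9700000286102295, 0.9800000190734863, 0.9800000190734863]
```

View pics/c1.png

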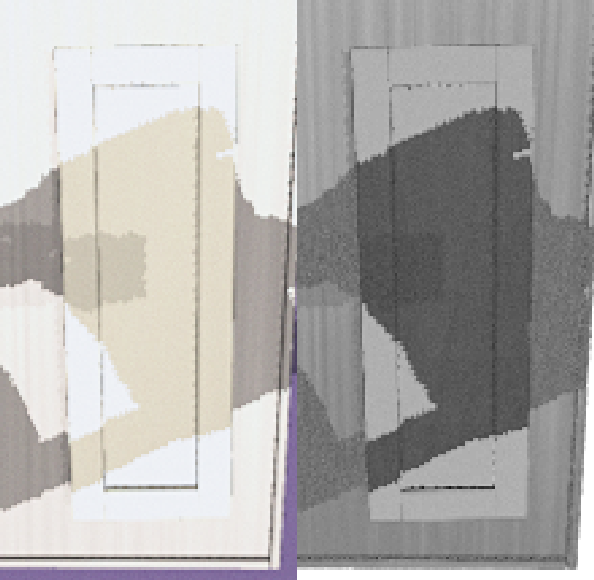

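```bash
cat >> h.py <<'E'
def fitedges(c,m,quad,z,n=60,win=6):
    "quad: approx image corners (TL,TR,BR,BL); refine each side to mask border, return world rectangle"
    q=np.float64(quad); ctr=q.mean(0); L=[]
    for i in range(4):
        a,b=q[i],q[(i+1)%4]; d=(b-a)/np.linalg.norm(b-a); nn=np.array([d[1],-d[0]]); nn*=np.sign((a-ctr)@nn)
        pts=[]
        for t in np.linspace(.08,.92,n):
            p=a+(b-a)*t; k=np.arange(-win,win+.01,.25); s=p+k[:,None]*nn
            v=cv2.remap(m.astype(np.float32),s[:,0].astype(np.float32)[None],s[:,1].astype(np.float32)[None],1)[0]
            if v[:4].mean()>.9 and v[-4:].mean()<.1: pts.append(p+nn*k[np.argmax(v<.5)])
        L.append(cv2.fitLine(np.float32(ray(c,pts,z)),cv2.DIST_HUBER,0,.01,.01).ravel()); print('side',i,len(pts),end=' ')
    C=[]
    for i in range(4):
        v1,p1,v2,p2=L[i-1][:2],L[i-1][2:],L[i][:2],L[i][2:]
        s=np.linalg.solve(np.c_[v1,-v2],p2-p1); C.append(p1+s[0]*v1)
    C=np.array(C); ang=[np.degrees(np.arctan(l[1]/l[0])) for l in L]
    e=np.linalg.norm(np.roll(C,-1,0)-C,axis=1)
    print('\ncentre',C.mean(0).round(2),'edges',e.round(1),'angles',np.round(ang,2)); return C
E
python3 - <<'E'
import h; from h import *
c=look('wrist'); f=c['frame'].astype(np.float32)
r=cv2.medianBlur(f[...,0]/(f[...,2]+1),3)
m=((r>1.008)|(r<.915)).astype(np.uint8)
fitedges(c,m,[(299.5,112),(367.5,112),(365,287),(307,287)],22)
# tray outer, purple outside
m=((f[...,1]/f[...,0])>.85)
fitedges(c,m,[(254,70),(397,70),(384,305),(266,305)],10)
E
```

```text
side 0 34 side 1 58 side 2 60 side 3 55 
centre [ 440.87 -291.4 ] edges [ 66.  189.7  66.1 187.7] angles [-66.23  23.43 -68.01  23.41]
side 0 60 side 1 60 side 2 60 side 3 60 
centre [ 440.62 -280.17] edges [140.1 259.8 140.3 261.1] angles [-68.57  21.86 -68.03  21.81]<stdin>:7: RuntimeWarning: divide by zero encountered in divide
<stdin>:7: RuntimeWarning: invalid value encountered in divide
```

The measured sizes agree with those given, so I have the large plate: centre (440.9,-291.4), yaw 23.4. Next I'll hover over the medium one.

```bash
python3 -c "
from h import *
rel(541,-6,200,-3.3)"
```

```text
rel xyz [ 1.4423e+00 -1.7968e+00  1.7000e-03] turn 0.0702 dyaw -25.26 t 1.47
```

```bash

python3 -m handwheel '{"xyz":[[0.22,-0.27,0],[0.43,-0.54,0],[0.63,-0.8,0],[0.72,-0.9,0]],"turn":[0,0,0,0],"grip":[0,0,0,0]}' >/dev/null
python3 -m handwheel '{"xyz":[[0.22,-0.27,0],[0.43,-0.54,0],[0.63,-0.8,0],[0.72,-0.897,0],[0.72,-0.897,0],[0.72,-0.897,0]],"turn":[0.018,0.036,0.054,0.0702,0.0702,0.0702],"grip":[0,0,0,0,0,0]}'
python3 - <<'E'
from h import *
rel(541,-6,200,-3.3)
c=look('wrist'); cv2.imwrite('pics/w2.png',c['frame']); f=c['frame'].astype(np.float32)+1
m=((f[...,1]/f[...,0])>.82).astype(np.uint8); m[f.min(2)<60]=0
for ct in cv2.findContours(m,0,1)[0]:
    if cv2.contourArea(ct)>1500: print(cv2.boundingRect(ct),rect(ray(c,ct.reshape(-1,2),16)), cv2.approxPolyDP(ct,8,True).reshape(-1,2).tolist())
E
```

```text
time_s: 2.3
position: [541.1, -5.9, 200.4]
tcp_rot: [180.0, -0.0, -3.2]
wrist_force: [0.1, -0.2, 0.3]
opening: 85.3
grip_force: 0.0
rel xyz [-0.0011  0.0009  0.0033] turn 0.0004 dyaw -0.14 t 2.3
(14, 237, 111, 77) (array([434.21020508, 283.06259155]), (108.94648742675781, 63.39606475830078), 32.07426834106445) [[14, 264], [60, 308], [124, 305], [58, 237]]
(294, 125, 59, 139) (array([519.53546143,  -5.49391556]), (150.3625030517578, 58.699440002441406), -3.4444351196289062) [[295, 125], [297, 262], [347, 263], [352, 126]]
(472, 115, 168, 222) (array([ 444.37023926, -273.02996826]), (258.5998229980469, 140.58517456054688), 21.91990852355957) [[605, 115], [472, 173], [521, 308], [569, 302], [618, 336], [639, 329], [639, 231]]
```

View pics/w2.png

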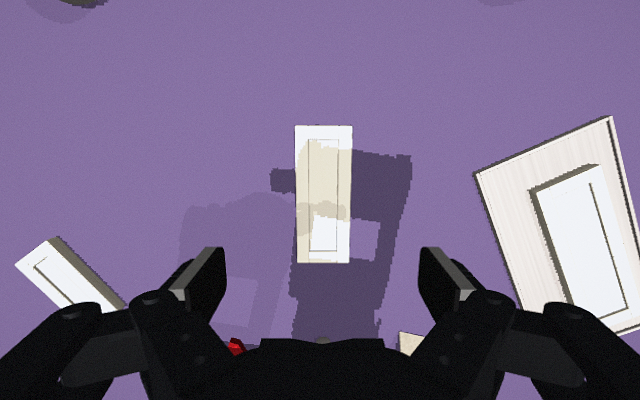

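The medium plate lies at columns 295–352 and rows 125–263, with a clear outline that matches its size. Now I'll refine its pose and find the fingertip height at about a 60 mm opening.

```bash
cat >> h.py <<'E'
def white(c):
    f=c['frame'].astype(np.float32)+1; return (((f[...,1]/f[...,0])>.82)&(f.min(2)>60)).astype(np.uint8)
def tips(c):
    g=c['frame'].max(2)<50; g=cv2.morphologyEx(g.astype(np.uint8),cv2.MORPH_OPEN,np.ones((3,3)))
    M=np.array(c['mount']); o=read_state()['opening']
    for sl,sg in((slice(150,318),-1),(slice(326,490),1)):
        sub=g.copy(); sub[:,:sl.start]=0; sub[:,sl.stop:]=0; sub[:200]=0
        n,lab,st,_=cv2.connectedComponentsWithStats(sub); k=1+np.argmax(st[1:,4]); ys,xs=np.where(lab==k)
        y0=ys.min(); xx=xs[ys<=y0+3]; x=xx.max() if sg<0 else xx.min()
        u=cv2.undistortPoints(np.float64([[[x,y0]]]),c['intrinsics'],c['D']).ravel()
        D=o/2/abs(u[0]+.0022); print('tip px',x,y0,'opening',round(o,1),'tool',(M@[u[0]*D,u[1]*D,D,1]).round(1))
E
python3 - <<'E'
from h import *
c=look('wrist'); fitedges(c,white(c),[(295,125),(352,125.5),(348,263),(297,263)],16); tips(c)
E
python3 -m handwheel '{"xyz":[[0,0,0],[0,0,0],[0,0,0],[0,0,0],[0,0,0]],"turn":[0,0,0,0,0],"grip":[0.29,0.29,0.29,0.29,0.29]}'
python3 - <<'E'
from h import *
c=look('wrist'); tips(c); fitedges(c,white(c),[(295,125),(352,125.5),(348,263),(297,263)],16)
cv2.imwrite('pics/w3.png',c['frame'][190:330,150:490])
E
```

```text
side 0 60 side 1 60 side 2 60 side 3 60 
centre [519.79  -5.5 ] edges [ 59.1 150.5  58.7 150.5] angles [86.6  -3.6  86.66 -3.47]
tip px 223 247 opening 85.2 tool [  9.  -43.6 -13.3   1. ]
tip px 421 248 opening 85.2 tool [  9.6  41.6 -15.9   1. ]
time_s: 2.82
position: [541.0, -5.9, 200.4]
tcp_rot: [180.0, 0.0, -3.3]
wrist_force: [0.7, -0.9, -0.1]
opening: 60.6
grip_force: 0.0
tip px 255 240 opening 60.8 tool [  8.8 -31.5  -4.9   1. ]
tip px 388 240 opening 60.8 tool [ 9.5 29.4 -6.8  1. ]
side 0 60 side 1 60 side 2 60 side 3 60 
centre [519.81  -5.5 ] edges [ 58.8 150.5  58.8 150.5] angles [86.51 -3.51 86.59 -3.5 ]
```

View pics/w3.png

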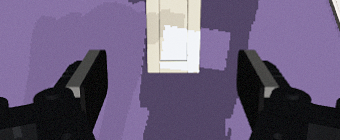

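Tips sit about 5 mm behind the TCP at 58–60 mm opening. Gripping at TCP z ≈ 0 therefore leaves them about 5 mm above the table, which keeps them clear of the large rim when I place. Descending now.

```bash
python3 -c "
from h import *
rel(519.8,-6,0,-3.5)"
```

```text
rel xyz [-0.1764  0.0127  1.6699] turn 0.0005 dyaw -0.18 t 2.87
```

```bash

python3 -m handwheel '{"xyz":[[-0.1,0.0127,0.2],[-0.1764,0.0127,0.5],[-0.1764,0.0127,0.8],[-0.1764,0.0127,0.95],[-0.1764,0.0127,1.0],[-0.1764,0.0127,1.0]],"turn":[0.0005,0.0005,0.0005,0.0005,0.0005,0.0005],"grip":[0.1,0.1,0.1,0.1,0.1,0.1]}' >/dev/null
python3 -m handwheel '{"xyz":[[0,0,0.2],[0,0,0.4],[0,0,0.55],[0,0,0.63],[0,0,0.67],[0,0,0.67],[0,0,0.67]],"turn":[0,0,0,0,0,0,0],"grip":[0.1,0.1,0.1,0.1,0.1,0.1,0.1]}' 
python3 -c "
from h import *
rel(519.8,-6,0,-3.5); c=look('wrist'); tips(c)"
python3 -m handwheel '{"xyz":[[0,0,0],[0,0,0],[0,0,0],[0,0,0],[0,0,0],[0,0,0],[0,0,0],[0,0,0]],"turn":[0,0,0,0,0,0,0,0],"grip":[0.2,0.25,0.3,0.35,0.4,0.4,0.4,0.4]}' 40
python3 -c "
from h import *
rel(519.8,-6,0,-3.5); c=look('wrist');cv2.imwrite('pics/w4.png',c['frame'])"
```

```text
time_s: 3.95
position: [520.8, -5.9, 0.9]
tcp_rot: [180.0, -0.1, -3.5]
wrist_force: [0.2, -0.3, -0.3]
opening: 76.4
grip_force: 0.0
rel xyz [-0.0081  0.0017  0.0077] turn 0.0001 dyaw -0.04 t 3.95
tip px 235 244 opening 76.9 tool [  8.7 -39.5  -9.3   1. ]
tip px 409 244 opening 76.9 tool [  9.8  37.4 -12.2   1. ]
time_s: 4.67
position: [520.2, -5.9, 0.9]
tcp_rot: [180.0, -0.1, -3.4]
wrist_force: [-0.2, -0.2, 6.4]
opening: 56.8
grip_force: 42.2
rel xyz [-0.0035  0.0013  0.0076] turn 0.0001 dyaw -0.05 t 4.67
```

View pics/w4.png

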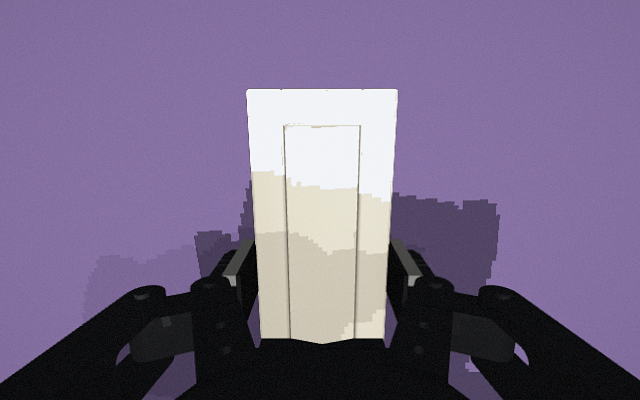

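The medium plate is held squarely between the pads: far edge on row 90, columns 247–398. Lifting, and measuring its pose in the hand from that edge.

```bash
cat >> h.py <<'E'
def inhand(c,px,z):
    "world points on held plate -> tool xy offsets from TCP"
    s=read_state(); P=ray(c,px,z); P3=np.c_[P,np.full(len(P),z)]
    t=(P3-s['position'])@rot(s['tcp_rot']); print('tool xy',t[:,:2].round(1).tolist()); return t
E
python3 -c "
from h import *
c=look('wrist'); inhand(c,[(247,89.5),(398,89.5)],16)"
python3 -m handwheel '{"xyz":[[0,0,-0.01],[0,0,-0.03],[0,0,-0.08],[0,0,-0.2],[0,0,-0.4],[0,0,-0.6],[0,0,-0.8],[0,0,-0.95],[0,0,-1]],"turn":[0,0,0,0,0,0,0,0,0],"grip":[0.5,0.5,0.5,0.5,0.5,0.5,0.5,0.5,0.5]}' 
python3 -c "
from h import *
c=look('wrist');m=white(c); s=read_state()
ct=max(cv2.findContours(m,0,1)[0],key=cv2.contourArea); print(cv2.approxPolyDP(ct,6,True).reshape(-1,2).tolist())
cv2.imwrite('pics/w5.png',c['frame'])
rel(440.9,-291.4,120,23.4)"
```

```text
tool xy [[73.8, -28.8], [73.7, 28.1]]
time_s: 5.52
position: [521.0, -5.8, 122.6]
tcp_rot: [180.0, -0.3, -3.5]
wrist_force: [1.6, 0.4, -3.4]
opening: 56.9
grip_force: 44.2
[[247, 89], [261, 338], [383, 340], [397, 90]]
rel xyz [-0.5226  2.4155  0.0197] turn -0.0746 dyaw 26.86 t 5.57
```

```bash

python3 -m handwheel '{"xyz":[[-0.01,0.05,0],[-0.04,0.18,0],[-0.1,0.4,0],[-0.15,0.6,0],[-0.2,0.82,0]],"turn":[0,0,0,0,0],"grip":[0.5,0.5,0.5,0.5,0.5]}' >/dev/null
python3 -m handwheel '{"xyz":[[-0.05,0.2,0],[-0.1,0.4,0],[-0.15,0.6,0],[-0.2,0.82,0]],"turn":[0,0,0,0],"grip":[0.5,0.5,0.5,0.5]}' >/dev/null
python3 -m handwheel '{"xyz":[[-0.05,0.2,0],[-0.09,0.4,0],[-0.11,0.55,0],[-0.12,0.67,0],[-0.12,0.74,0],[-0.12,0.77,0],[-0.12,0.775,0],[-0.12,0.775,0],[-0.12,0.775,0]],"turn":[-0.007,-0.02,-0.035,-0.05,-0.062,-0.07,-0.0746,-0.0746,-0.0746],"grip":[0.5,0.5,0.5,0.5,0.5,0.5,0.5,0.5,0.5]}'
python3 -c "
from h import *
for i in range(4): rel(442.1,-291.5,40,23.4); c=look('wrist')
cv2.imwrite('pics/w6.png',c['frame']); print(read_state()['position'])"
```

```text
time_s: 7.07
position: [438.8, -290.6, 118.4]
tcp_rot: [-179.8, 0.1, 23.3]
wrist_force: [-0.1, 0.0, -4.0]
opening: 56.7
grip_force: 44.1
rel xyz [0.023  0.0198 0.6532] turn -0.0003 dyaw 0.09 t 7.07
rel xyz [0.0209 0.0191 0.6555] turn -0.0002 dyaw 0.07 t 7.12
rel xyz [0.0187 0.0179 0.6582] turn -0.0001 dyaw 0.05 t 7.17
rel xyz [0.0172 0.0161 0.6605] turn -0.0001 dyaw 0.03 t 7.22
[ 439.70232613 -290.70869787  119.4719047 ]
```

View pics/w6.png

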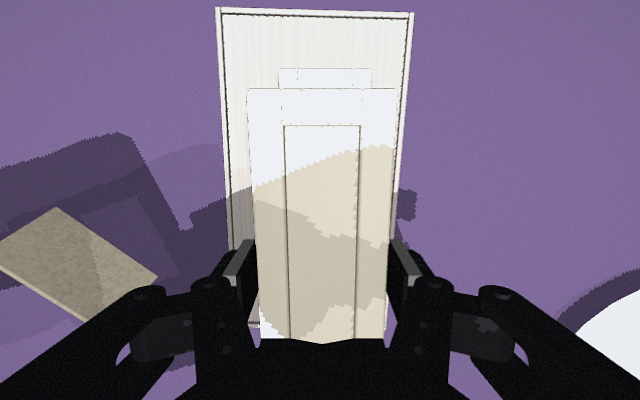

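The plate is above the large one: held far edge on row 88, large plate's far end on row 68 at columns 280–371. I'll check the alignment from those corners while the arm settles.

```bash

python3 -m handwheel '{"xyz":[[0.01,0.01,0],[0.01,0.01,0.0]],"turn":[0,0],"grip":[0.5,0.5]}' >/dev/null
python3 - <<'E'
from h import *
c=look('wrist'); f=c['frame'].astype(np.float32); r=f[...,0]/(f[...,2]+1)
for row in (72,76,80,84):
    v=r[row,240:410]; k=np.where(cv2.medianBlur(v[None],3)[0]>1.012)[0]+240; print(row,k.min(),k.max(), (np.diff(k)>1).sum())
for col in (300,325,350): print(col,r[60:95,col].round(2).tolist())
inhand(c,[(279.5,68.5),(371.5,68.5)],22)
rel(442.1,-291.5,40,23.4); print(read_state()['position'],read_state()['tcp_rot'])
E
```

```text
72 277 409 6
76 276 409 1
80 276 409 1
84 276 409 1
300 [1.0, 1.0, 1.0, 1.0, 1.0, 1.0, 1.0, 1.0, 1.0, 1.0, 1.0, 0.9900000095367432, 1.0199999809265137, 1.0299999713897705, 1.0299999713897705, 1.0299999713897705, 1.0299999713897705, 1.0299999713897705, 1.0299999713897705, 1.0299999713897705, 1.0299999713897705, 1.0299999713897705, 1.0299999713897705, 1.0299999713897705, 1.0299999713897705, 1.0299999713897705, 1.0299999713897705, 1.0199999809265137, 1.0099999904632568, 0.949999988079071, 1.0299999713897705, 1.0299999713897705, 1.0299999713897705, 1.0299999713897705, 1.0199999809265137]
325 [0.9800000190734863, 0.9800000190734863, 0.9800000190734863, 0.9700000286102295, 0.9700000286102295, 0.9700000286102295, 0.9800000190734863, 0.9800000190734863, 0.9700000286102295, 0.9700000286102295, 0.9700000286102295, 0.9200000166893005, 1.0299999713897705, 1.0299999713897705, 1.0299999713897705, 1.0299999713897705, 1.0299999713897705, 1.0299999713897705, 1.0299999713897705, 1.0299999713897705, 1.0299999713897705, 1.0299999713897705, 1.0299999713897705, 1.0299999713897705, 1.0299999713897705, 1.02
[... 362 characters left out ...]
32, 0.9900000095367432, 0.9900000095367432, 0.9599999785423279, 1.0, 1.0099999904632568, 1.0199999809265137, 1.0199999809265137, 1.0199999809265137, 1.0199999809265137, 1.0199999809265137, 1.0199999809265137, 1.0199999809265137, 1.0199999809265137, 1.0199999809265137, 1.0199999809265137, 1.0299999713897705, 1.0199999809265137, 1.0299999713897705, 1.0299999713897705, 0.9700000286102295, 1.0099999904632568, 1.0299999713897705, 1.0299999713897705, 1.0199999809265137, 1.0299999713897705, 1.0299999713897705]
tool xy [[95.5, -30.1], [95.4, 34.2]]
rel xyz [ 0.0026 -0.0025  0.6671] turn -0.0 dyaw 0.0 t 7.48
[ 441.89972413 -291.86417438  120.04961467] [ 1.79969133e+02 -1.19466092e-02  2.33983563e+01]
```

Alignment agrees within about 1 mm. Lowering to just above contact.

```bash

python3 -m handwheel '{"xyz":[[0.0,0,0.08],[0.0,0,0.22],[0,0,0.4],[0,0,0.55],[0,0,0.66],[0,0,0.72],[0,0,0.755],[0,0,0.77],[0,0,0.775],[0,0,0.775]],"turn":[0,0,0,0,0,0,0,0,0,0],"grip":[0.5,0.5,0.5,0.5,0.5,0.5,0.5,0.5,0.5,0.5]}'
python3 -m handwheel '{"xyz":[[0,0,0.0],[0,0,0.003],[0,0,0.007],[0,0,0.01],[0,0,0.01],[0,0,0.01]],"turn":[0,0,0,0,0,0],"grip":[0.5,0.5,0.5,0.5,0.5,0.5]}'
python3 -c "
from h import *
rel(442.1,-291.5,22.9,23.4)"
```

```text
time_s: 8.32
position: [442.0, -292.1, 27.4]
tcp_rot: [179.9, -0.0, 23.4]
wrist_force: [0.1, -0.0, -3.8]
opening: 56.5
grip_force: 44.1
time_s: 8.82
position: [441.6, -291.8, 25.8]
tcp_rot: [180.0, -0.0, 23.4]
wrist_force: [0.1, -0.1, -3.8]
opening: 56.7
grip_force: 44.1
rel xyz [ 0.0049 -0.0006  0.0243] turn -0.0 dyaw 0.02 t 8.82
```

```bash

python3 -m handwheel '{"xyz":[[0.002,0,0.005],[0.004,0,0.01],[0.004,0,0.014],[0.004,0,0.014],[0.004,0,0.014]],"turn":[0,0,0,0,0],"grip":[0.5,0.5,0.5,0.5,0.5]}'
python3 -m handwheel '{"xyz":[[0,0,0.004],[0,0,0.007],[0,0,0.007],[0,0,0.007]],"turn":[0,0,0,0],"grip":[0.5,0.5,0.5,0.5]}'
```

```text
time_s: 9.23
position: [442.0, -291.6, 24.0]
tcp_rot: [-180.0, 0.0, 23.4]
wrist_force: [0.3, -0.5, -3.7]
opening: 56.9
grip_force: 44.1
time_s: 9.57
position: [442.0, -291.6, 23.2]
tcp_rot: [-180.0, 0.0, 23.4]
wrist_force: [-0.6, -0.2, -5.0]
opening: 56.9
grip_force: 44.1
```

```bash

python3 -m handwheel '{"xyz":[[0,0,0.004],[0,0,0.004],[0,0,0.004]],"turn":[0,0,0],"grip":[0.5,0.5,0.5]}'
python3 -m handwheel '{"xyz":[[0,0,0.004],[0,0,0.004],[0,0,0.004]],"turn":[0,0,0],"grip":[0.5,0.5,0.5]}'
```

```text
time_s: 9.82
position: [442.1, -291.7, 23.0]
tcp_rot: [180.0, -0.0, 23.4]
wrist_force: [-0.4, 0.5, -0.5]
opening: 56.6
grip_force: 44.4
time_s: 10.07
position: [442.0, -291.6, 22.9]
tcp_rot: [180.0, -0.0, 23.4]
wrist_force: [-1.2, 1.5, 6.0]
opening: 56.5
grip_force: 45.1
```

Contact is felt: the load has gone from −4 to +6 N. Easing the grip, opening slowly and lifting straight up.

```bash

python3 -m handwheel '{"xyz":[[0,0,-0.003],[0,0,-0.003],[0,0,-0.003],[0,0,-0.003],[0,0,-0.003],[0,0,-0.003],[0,0,-0.003]],"turn":[0,0,0,0,0,0,0],"grip":[0.5,0.5,0.3,0.26,0.2,0.1,0.05]}' 20
python3 -m handwheel '{"xyz":[[0,0,0],[0,0,-0.05],[0,0,-0.2],[0,0,-0.45],[0,0,-0.7],[0,0,-0.9],[0,0,-1],[0,0,-1],[0,0,-1]],"turn":[0,0,0,0,0,0,0,0,0],"grip":[0,0,0,0,0,0,0,0,0]}'
python3 -c "
from h import *
rel(461,-283,200,23.4)"
```

```text
time_s: 10.65
position: [442.1, -291.7, 22.5]
tcp_rot: [180.0, -0.0, 23.4]
wrist_force: [-0.5, -1.1, -1.1]
opening: 80.9
grip_force: 0.0
time_s: 11.4
position: [442.2, -291.8, 143.4]
tcp_rot: [179.9, -0.0, 23.4]
wrist_force: [-0.3, -1.4, -0.4]
opening: 85.3
grip_force: 0.0
rel xyz [ 0.1731 -0.004  -0.4713] turn -0.0 dyaw 0.01 t 11.4
```

```bash

python3 -m handwheel '{"xyz":[[0.06,0,-0.17],[0.12,0,-0.35],[0.17,0,-0.47],[0.17,0,-0.47],[0.17,0,-0.47],[0.17,0,-0.47]],"turn":[0,0,0,0,0,0],"grip":[0,0,0,0,0,0]}' >/dev/null
python3 - <<'E'
from h import *
c=look('wrist'); f=c['frame']; cv2.imwrite('pics/w7.png',f)
print(proj(c,[[440.9,-291.4,38]]).round())
g=f[80:310,260:420].astype(np.float32); r=cv2.medianBlur(g[...,0]/(g[...,2]+1),3)
r=np.clip((r-.8)*255/.3,0,255).astype(np.uint8)
cv2.imwrite('pics/c7.png',np.hstack([cv2.resize(f[80:310,260:420],None,fx=2.5,fy=2.5,interpolation=0),cv2.resize(cv2.cvtColor(r,8),None,fx=2.5,fy=2.5,interpolation=0)]))
E
```

```text
[[324. 204.]]
```

View pics/c7.png

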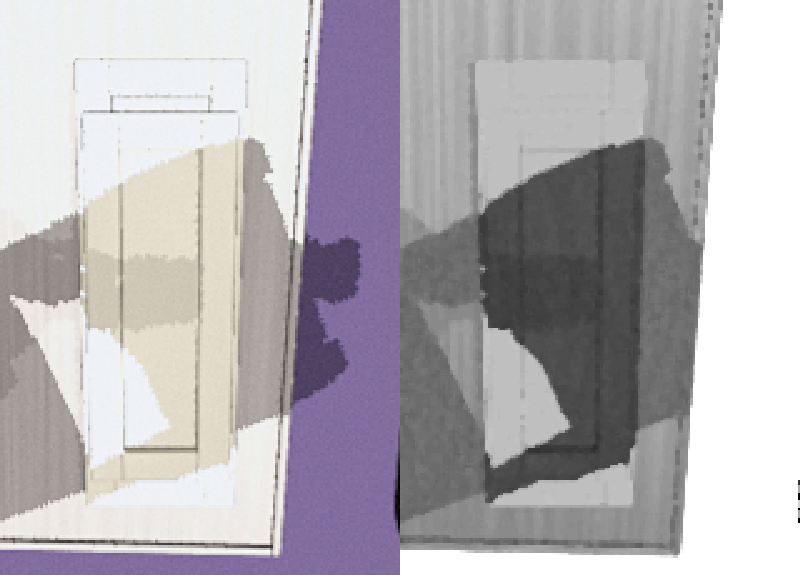

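The crop shows the medium plate seated inside the large plate's outline, symmetric side to side and end to end. The large plate's far edge is on crop row 59 and the medium's on row 112. Now the numbers.

```bash
python3 - <<'E'
from h import *
c=look('wrist'); f=c['frame'].astype(np.float32)
L=inhand(c,[(290,103.7),(358.4,103.7)],22); M=inhand(c,[(292.8,124.8),(355.6,124.8)],38)
Lb=inhand(c,[(294,282),(352.8,282)],22); Mb=inhand(c,[(295,272),(353,272)],38)
r=cv2.medianBlur(f[...,0]/(f[...,2]+1),3); m=((r>1.008)|(r<.915)).astype(np.uint8)
fitedges(c,m,[(290,103.7),(358.4,103.7),(352.8,282),(294,282)],22)
g=f.min(2)
for row in (145,180,195,215,250): print(row,g[row,286:300].astype(int).tolist(),g[row,346:362].astype(int).tolist())
for col in (305,325,345): print(col,g[100:130,col].astype(int).tolist(),g[262:288,col].astype(int).tolist())
E
```

```text
tool xy [[73.8, -31.0], [73.7, 33.9]]
tool xy [[54.9, -27.4], [54.8, 30.2]]
tool xy [[-114.9, -31.6], [-114.8, 33.2]]
tool xy [[-94.2, -28.8], [-94.2, 31.4]]
side 0 38 side 1 58 side 2 55 side 3 58 
centre [ 440.91 -291.65] edges [ 65.6 188.5  65.8 188.6] angles [-66.65  23.42 -66.56  23.37]
145 [239, 238, 233, 232, 191, 235, 239, 239, 239, 240, 239, 238, 240, 239] [204, 204, 202, 207, 203, 205, 206, 208, 180, 200, 201, 157, 157, 152, 153, 158]
180 [138, 137, 136, 131, 128, 119, 162, 183, 175, 202, 205, 191, 189, 188] [200, 200, 203, 205, 205, 201, 204, 188, 201, 198, 155, 149, 155, 156, 158, 156]
195 [136, 139, 137, 131, 130, 132, 164, 181, 155, 171, 186, 181, 186, 182] [203, 204, 200, 206, 200, 202, 201, 167, 200, 198, 155, 154, 155, 158, 154, 158]
215 [236, 236, 234, 231, 220, 219, 195, 238, 208, 234, 240, 238, 238, 238] [202, 200, 198, 202, 205, 206, 183, 161, 186, 151, 152, 156, 157, 155, 157, 164]
250 [157, 159, 152, 151, 146, 219, 222, 215, 239, 212, 234, 239, 239, 238] [200, 201, 203, 200, 201, 188, 165, 189, 152, 152, 154, 208, 170, 210, 220, 237]
305 [237, 237, 238, 215, 236, 239, 236, 238, 238, 238, 238, 238, 240, 238, 239, 239, 239, 241, 187, 219, 233, 233, 232, 234, 170, 231, 241, 238, 238, 239] [220, 207, 200, 198, 200, 197, 201, 199, 201, 191, 188, 191, 193, 187, 230, 238, 239, 238, 238, 239, 237, 231, 230, 230, 231, 228]
325 [239, 238, 240, 208, 236, 240, 239, 239, 238, 240, 238, 238, 238, 239, 237, 236, 240, 242, 189, 231, 238, 240, 239, 233, 157, 231, 239, 238, 237, 237] [208, 202, 201, 204, 200, 200, 204, 201, 200, 186, 230, 239, 239, 238, 238, 238, 238, 238, 238, 238, 235, 228, 232, 232, 231, 233]
345 [238, 238, 238, 217, 236, 239, 238, 237, 238, 238, 238, 239, 237, 239, 232, 231, 238, 238, 240, 235, 238, 239, 240, 242, 190, 233, 238, 239, 238, 238] [199, 203, 197, 196, 233, 239, 239, 239, 238, 239, 240, 238, 239, 239, 237, 238, 238, 239, 239, 239, 235, 228, 231, 231, 232, 232]
```

The medium plate is centred on the large one within about 1 mm and parallel, and the large plate hasn't moved. On to the small plate.

```bash
python3 -c "
from h import *
rel(449,298,200,32)"
```

```text
rel xyz [ 1.8389 -4.4779 -0.0099] turn -0.024 dyaw 8.64 t 12.0
```

```bash

python3 -m handwheel '{"xyz":[[0.1,-0.25,0],[0.22,-0.55,0],[0.34,-0.8,0],[0.368,-0.896,0]],"turn":[0,0,0,0],"grip":[0,0,0,0]}' >/dev/null
python3 -m handwheel '{"xyz":[[0.12,-0.3,0],[0.24,-0.6,0],[0.368,-0.896,0]],"turn":[0,0,0],"grip":[0,0,0]}' >/dev/null
python3 -m handwheel '{"xyz":[[0.12,-0.3,0],[0.24,-0.6,0],[0.368,-0.896,0]],"turn":[0,0,0],"grip":[0,0,0]}' >/dev/null
python3 -m handwheel '{"xyz":[[0.12,-0.3,0],[0.24,-0.6,0],[0.368,-0.896,0]],"turn":[0,0,0],"grip":[0,0,0]}' >/dev/null
python3 -m handwheel '{"xyz":[[0.12,-0.3,0],[0.24,-0.55,0],[0.34,-0.8,0],[0.368,-0.896,0],[0.368,-0.896,0],[0.368,-0.896,0],[0.368,-0.896,0]],"turn":[-0.01,-0.02,-0.024,-0.024,-0.024,-0.024,-0.024],"grip":[0,0,0,0,0,0,0]}'
python3 - <<'E'
from h import *
c=look('wrist'); m=white(c); print(read_state()['position'])
for ct in cv2.findContours(m,0,1)[0]:
    if cv2.contourArea(ct)>1500:
        print(rect(ray(c,ct.reshape(-1,2),16)),cv2.approxPolyDP(ct,6,True).reshape(-1,2).tolist())
        q=cv2.approxPolyDP(ct,8,True).reshape(-1,2)
        if len(q)==4:
            q=q[np.argsort(np.arctan2(*(q-q.mean(0)).T[::-1]))]; fitedges(c,m,q,16)
cv2.imwrite('pics/w8.png',c['frame'])
E
```

```text
time_s: 13.67
position: [449.8, 296.0, 198.4]
tcp_rot: [180.0, 0.1, 32.0]
wrist_force: [-0.3, 0.6, 0.9]
opening: 84.8
grip_force: 0.0
[449.96189914 295.86367021 198.6369278 ]
(array([430.08648682, 288.42764282]), (109.68234252929688, 50.601104736328125), 32.10990905761719) [[295, 145], [296, 245], [341, 246], [343, 146]]
side 0 60 side 1 60 side 2 60 side 3 60 
centre [430.05 288.38] edges [ 50.6 110.9  51.  110.9] angles [-58.09  32.39 -58.1   32.17]
(array([399.46136475, 569.77844238]), (141.8778839111328, 78.97433471679688), 16.649471282958984) [[91, 0], [0, 0], [0, 134], [44, 119], [71, 94], [92, 41]]
```

```bash
python3 - <<'E'
from h import *
c=look('wrist'); m=white(c)
fitedges(c,m,[(295,145),(343,146),(341,246),(296,245)],16)
rel(430.0,288.2,2,32.15)
E
```

```text
side 0 60 side 1 60 side 2 60 side 3 60 
centre [430.14 288.43] edges [ 50.1 110.9  51.7 111. ] angles [-58.13  32.75 -58.09  31.93]
rel xyz [-0.1737 -0.0349  1.64  ] turn -0.0007 dyaw 0.25 t 13.77
```

```bash

python3 -m handwheel '{"xyz":[[-0.1,-0.03,0.2],[-0.174,-0.03,0.5],[-0.174,-0.03,0.8],[-0.174,-0.03,0.95],[-0.174,-0.03,1.0],[-0.174,-0.03,1.0],[-0.174,-0.03,1.0],[-0.174,-0.03,1.0]],"turn":[-0.0005,-0.0005,-0.0005,-0.0005,-0.0005,-0.0005,-0.0005,-0.0005],"grip":[0.1,0.1,0.1,0.1,0.1,0.1,0.1,0.1]}' 
python3 -c "
from h import *
rel(430.1,288.2,2,32.15)"
```

```text
time_s: 14.43
position: [431.9, 289.7, 80.5]
tcp_rot: [180.0, -0.2, 32.2]
wrist_force: [-0.0, -0.5, -0.7]
opening: 77.1
grip_force: 0.0
rel xyz [-0.021   0.0021  0.6537] turn 0.0 dyaw -0.01 t 14.43
```

```bash

python3 -m handwheel '{"xyz":[[-0.007,0.002,0.2],[-0.014,0.002,0.4],[-0.014,0.002,0.54],[-0.014,0.002,0.61],[-0.014,0.002,0.65],[-0.014,0.002,0.65],[-0.014,0.002,0.65]],"turn":[0,0,0,0,0,0,0],"grip":[0.12,0.15,0.18,0.2,0.2,0.2,0.2]}' 
python3 -m handwheel '{"xyz":[[0,0,0],[0,0,0],[0,0,0],[0,0,0],[0,0,0],[0,0,0],[0,0,0],[0,0,0]],"turn":[0,0,0,0,0,0,0,0],"grip":[0.3,0.35,0.4,0.45,0.5,0.55,0.6,0.6]}' 40
python3 - <<'E'
from h import *
s=read_state(); print(s['position'],s['tcp_rot'])
c=look('wrist'); m=white(c); ct=max(cv2.findContours(m,0,1)[0],key=cv2.contourArea); q=cv2.approxPolyDP(ct,6,True).reshape(-1,2); print(q.tolist())
ys=ct.reshape(-1,2); r0=ys[:,1].min(); k=m[r0+8]; xs=np.where(k[200:450])[0]+200
inhand(c,[(xs.min(),r0+8),(xs.max()+1,r0+8),(320,r0),(280,r0+.5)],16)
E
```

```text
time_s: 15.02
position: [429.9, 288.8, 1.9]
tcp_rot: [180.0, -0.1, 32.2]
wrist_force: [0.5, 0.4, 0.9]
opening: 68.7
grip_force: 0.0
time_s: 15.68
position: [429.9, 288.6, 2.1]
tcp_rot: [180.0, -0.1, 32.2]
wrist_force: [0.3, -1.4, 5.8]
opening: 49.2
grip_force: 41.3
[429.87458638 288.56985795   2.1253117 ] [ 1.79966620e+02 -1.09716094e-01  3.22189728e+01]
[[261, 142], [264, 237], [252, 239], [235, 273], [248, 283], [265, 238], [269, 337], [374, 338], [379, 239], [395, 283], [409, 272], [391, 239], [379, 237], [383, 142]]
tool xy [[52.3, -25.3], [52.2, 24.6], [55.4, -1.3], [55.2, -17.2]]
```

The small plate is gripped squarely, with its centre within about 0.3 mm of the TCP. Lifting and carrying it over.

```bash

python3 -m handwheel '{"xyz":[[0,0,-0.01],[0,0,-0.03],[0,0,-0.08],[0,0,-0.2],[0,0,-0.4],[0,0,-0.6],[0,0,-0.8],[0,0,-0.95],[0,0,-1],[0,0,-1]],"turn":[0,0,0,0,0,0,0,0,0,0],"grip":[0.6,0.6,0.6,0.6,0.6,0.6,0.6,0.6,0.6,0.6]}' 
python3 -c "
from h import *
rel(440.9,-292.1,122,23.4)"
```

```text
time_s: 16.57
position: [429.9, 288.9, 122.7]
tcp_rot: [180.0, -0.2, 32.2]
wrist_force: [-0.3, -0.3, -1.6]
opening: 49.1
grip_force: 42.0
rel xyz [-2.5031e+00  4.1450e+00 -9.0000e-04] turn 0.0245 dyaw -8.81 t 16.57
```

```bash

python3 -m handwheel '{"xyz":[[-0.03,0.05,0],[-0.1,0.166,0],[-0.2,0.332,0],[-0.3,0.498,0],[-0.4,0.664,0],[-0.5,0.829,0]],"turn":[0,0,0,0,0,0],"grip":[0.6,0.6,0.6,0.6,0.6,0.6]}' >/dev/null
python3 -m handwheel '{"xyz":[[-0.125,0.207,0],[-0.25,0.415,0],[-0.375,0.622,0],[-0.5,0.829,0]],"turn":[0,0,0,0],"grip":[0.6,0.6,0.6,0.6]}' >/dev/null
python3 -m handwheel '{"xyz":[[-0.125,0.207,0],[-0.25,0.415,0],[-0.375,0.622,0],[-0.5,0.829,0]],"turn":[0,0,0,0],"grip":[0.6,0.6,0.6,0.6]}' >/dev/null
python3 -m handwheel '{"xyz":[[-0.125,0.207,0],[-0.25,0.415,0],[-0.375,0.622,0],[-0.5,0.829,0]],"turn":[0,0,0,0],"grip":[0.6,0.6,0.6,0.6]}' >/dev/null
python3 -m handwheel '{"xyz":[[-0.12,0.2,0],[-0.23,0.38,0],[-0.33,0.54,0],[-0.41,0.68,0],[-0.47,0.77,0],[-0.495,0.82,0],[-0.5,0.829,0],[-0.5,0.829,0],[-0.5,0.829,0],[-0.5,0.829,0]],"turn":[0.004,0.009,0.015,0.02,0.023,0.0245,0.0245,0.0245,0.0245,0.0245],"grip":[0.6,0.6,0.6,0.6,0.6,0.6,0.6,0.6,0.6,0.6]}'
python3 -m handwheel '{"xyz":[[0,0,0],[0,0,0],[0,0,0]],"turn":[0,0,0],"grip":[0.6,0.6,0.6]}' >/dev/null
python3 -c "
from h import *
rel(440.9,-292.1,44,23.4)
c=look('wrist'); cv2.imwrite('pics/w9.png',c['frame']); rel(440.9,-292.1,44,23.4)
print(read_state()['wrist_force'])"
```

```text
time_s: 18.9
position: [440.0, -290.8, 120.8]
tcp_rot: [-179.9, 0.0, 23.5]
wrist_force: [-0.8, -0.4, -2.0]
opening: 48.8
grip_force: 42.0
rel xyz [0.0023 0.0038 0.6432] turn 0.0001 dyaw -0.03 t 19.15
rel xyz [0.0027 0.0024 0.643 ] turn 0.0001 dyaw -0.02 t 19.2
[ 0.46882943  0.16636299 -1.70251342]
```

```bash

python3 -m handwheel '{"xyz":[[0.0,0,0.08],[0.002,0.002,0.2],[0.002,0.002,0.35],[0.002,0.002,0.48],[0.002,0.002,0.56],[0.002,0.002,0.61],[0.002,0.002,0.635],[0.002,0.002,0.64],[0.002,0.002,0.64],[0.002,0.002,0.64]],"turn":[0,0,0,0,0,0,0,0,0,0],"grip":[0.6,0.6,0.6,0.6,0.6,0.6,0.6,0.6,0.6,0.6]}'
python3 -m handwheel '{"xyz":[[0,0,0.0],[0,0,0.005],[0,0,0.01],[0,0,0.015],[0,0,0.018],[0,0,0.018],[0,0,0.018]],"turn":[0,0,0,0,0,0,0],"grip":[0.6,0.6,0.6,0.6,0.6,0.6,0.6]}'
python3 -c "
from h import *
rel(440.9,-292.1,40.1,23.4)"
```

```text
time_s: 20.03
position: [441.1, -292.8, 44.8]
tcp_rot: [179.9, -0.0, 23.4]
wrist_force: [0.2, 0.2, -1.8]
opening: 49.3
grip_force: 41.9
time_s: 20.62
position: [440.7, -292.4, 42.0]
tcp_rot: [-180.0, 0.0, 23.4]
wrist_force: [-0.5, 0.2, -1.8]
opening: 48.7
grip_force: 42.0
rel xyz [ 0.0028 -0.0015  0.016 ] turn -0.0 dyaw 0.01 t 20.62
```

```bash

python3 -m handwheel '{"xyz":[[0.002,-0.001,0.004],[0.002,-0.001,0.008],[0.002,-0.001,0.011],[0.002,-0.001,0.011],[0.002,-0.001,0.011]],"turn":[0,0,0,0,0],"grip":[0.6,0.6,0.6,0.6,0.6]}'
python3 -m handwheel '{"xyz":[[0,0,0.004],[0,0,0.004],[0,0,0.004]],"turn":[0,0,0],"grip":[0.6,0.6,0.6]}'
python3 -m handwheel '{"xyz":[[0,0,0.003],[0,0,0.003],[0,0,0.003]],"turn":[0,0,0],"grip":[0.6,0.6,0.6]}'
```

```text
time_s: 21.03
position: [440.8, -292.2, 40.7]
tcp_rot: [-180.0, 0.0, 23.4]
wrist_force: [0.2, 0.6, -1.7]
opening: 48.7
grip_force: 42.0
time_s: 21.28
position: [440.9, -292.3, 40.3]
tcp_rot: [180.0, -0.0, 23.4]
wrist_force: [0.8, 0.1, -0.8]
opening: 48.7
grip_force: 42.0
time_s: 21.53
position: [440.9, -292.3, 40.2]
tcp_rot: [180.0, -0.0, 23.4]
wrist_force: [-0.1, 0.7, 1.6]
opening: 48.5
grip_force: 42.3
```

Touching (−1.7 → +1.6 N). Releasing, retreating and checking.

```bash

python3 -m handwheel '{"xyz":[[0,0,0.001],[0,0,0.001],[0,0,0.001],[0,0,0.001],[0,0,0.001],[0,0,0.0],[0,0,0.0],[0,0,0]],"turn":[0,0,0,0,0,0,0,0],"grip":[0.5,0.5,0.4,0.36,0.3,0.2,0.1,0.0]}' 20
python3 -m handwheel '{"xyz":[[0,0,0],[0,0,-0.05],[0,0,-0.2],[0,0,-0.45],[0,0,-0.7],[0,0,-0.9],[0,0,-1],[0,0,-1]],"turn":[0,0,0,0,0,0,0,0],"grip":[0,0,0,0,0,0,0,0]}' 
python3 -m handwheel '{"xyz":[[0.06,0,-0.15],[0.12,0,-0.3],[0.17,0,-0.4],[0.17,0,-0.4],[0.17,0,-0.4],[0.17,0,-0.4]],"turn":[0,0,0,0,0,0],"grip":[0,0,0,0,0,0]}' >/dev/null
python3 - <<'E'
from h import *
c=look('wrist'); f=c['frame']; s=read_state(); print(s['time_s'],s['position'])
def pr(L,W,z,cx=441.0,cy=-292,a=23.4):
    A=np.radians(a); u=np.array([np.cos(A),np.sin(A)]);v=np.array([-u[1],u[0]])
    return proj(c,[np.r_[np.array([cx,cy])+i*L/2*u+j*W/2*v,z] for i,j in((1,1),(1,-1),(-1,-1),(-1,1))]).round(1).tolist()
print(pr(190,66,22),pr(150,58,38),pr(110,50,54),sep='\n')
cv2.imwrite('pics/c9.png',cv2.resize(f[85:300,250:400],None,fx=2.75,fy=2.75,interpolation=0))
E
```

```text
time_s: 22.2
position: [440.9, -292.2, 39.8]
tcp_rot: [-180.0, 0.0, 23.4]
wrist_force: [-0.2, -0.2, -0.9]
opening: 85.0
grip_force: 0.0
time_s: 22.87
position: [442.4, -293.7, 163.4]
tcp_rot: [179.6, -0.2, 23.4]
wrist_force: [0.3, -0.4, 0.7]
opening: 85.5
grip_force: 0.0
23.4167 [ 458.45233672 -283.4610826   206.38025654]
[[290.0, 101.9], [357.6, 101.8], [352.9, 277.3], [294.5, 277.3]]
[[293.1, 123.5], [354.5, 123.5], [351.0, 267.8], [296.6, 267.8]]
[[296.5, 146.7], [351.3, 146.6], [348.8, 257.2], [298.9, 257.2]]
```

View pics/c9.png

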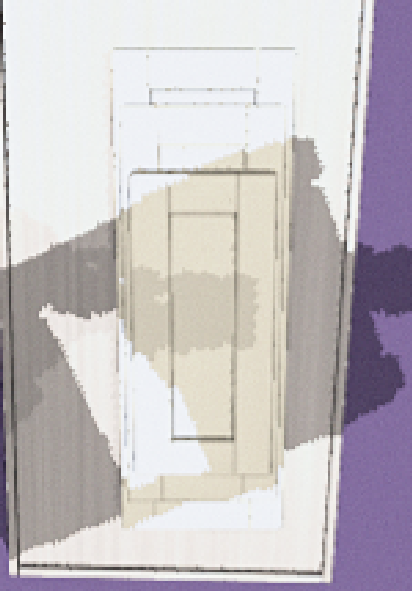

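The pile shows three nested, parallel outlines. In full-frame pixels the far edges are at rows 102, 122.5 and 147.5, and the middles at columns 324.0, 323.8 and 324.0. They lie within about 1 mm of where a centred pile should be. The arm is clear and never went near the glass or mug, so I'm handing in.

```bash
python3 -c "
from workcell import hand_in
print(hand_in())"
```

```text
the job is handed in; nothing more can be done
None
```

The medium and small plates are stacked on the large one, centred to about 1 mm and parallel, each lowered gently to contact. The large plate did not shift when checked after the first placing, and the arm never went near the glass or mug. I handed the job in at about 23 s; no verdict came back.

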